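# Load the spring lift and latch it down

## Robot

A 7-joint arm with a two-finger parallel gripper is mounted at the origin on a cart in front of the work surface, level with it; the furniture and walls round the work are solid. World frame = base frame: x ahead of the robot, y to its left, z up, the work surface at z = 0. Lengths are in m, angles in rad, forces in N, time in s.
With the tool pointing down it reaches from about 0.375 to 0.925 m from the base axis. Payload 3.1 kg.
Tool frame: the origin (TCP) lies at the very end of the fingers, on their centre line; the grasp point (between the pads) lies 19 mm behind it; z points along the fingers, y is the line along which they close (so a half turn about z gives the same grasp; the last joint's range is limited). The gripper opens to 85 mm and grips with 20 to 120 N. Pads are 22 mm wide; open, the fingers measure 114 mm over their backs; the gripper's body (76 mm by 85 mm) begins 54 mm behind the grasp point. The pads swing forward as they close: fully open they stand 13 mm farther back than shut.
Start: joints at [-1.237, 0.383, 0.044, 1.598, -0.018, 1.161, -0.05], TCP at [0.272, 0.59, 0.231] pointing down, gripper open.
Joint ranges: [-2.61, 2.61], [-0.41, 2.15], [-1.48, 1.57], [0, 2.5], [-1.57, 4.71], [0.05, 1.97], [-2.85, 2.85]. Speed limits (rad/s): [2.79, 2.79, 3.14, 3.14, 3.14, 3.14, 3.14].

## Interface

Orientations are given as a rotation vector (axis times angle).
In Python, from station import status, cams, ctrl gives the robot as it stands.
- The arm moves only by the tool apply_moves, never from a script. Its arguments are lists of equal length, an entry for each row: "travel": the shift along the tool's x, y, z in cm, a list of three; "angular": the turn, a rotation vector about the tool's x, y, z in units of 5 degrees (1.0 is 5 degrees), a list of three. A call has 1 to 8 rows; each row is the pose to reach, as a shift and turn from the pose commanded when the call began, along the tool's axes at that moment; what a row does not reach only later rows make up. A row lasts 1/10 s, in which the tool goes at most 50 mm and 8.59 degrees, less where a joint would pass 70% of its speed; a pose out of reach is approached as far as the arm can. A call with a gripper value outside its range is refused whole. "jaw" is the opening, from 0 (shut) to 1 (fully open), set as the call begins (left out, the last holds). The fingers move at their own pace and stop on an object; "squeeze" is the grip in N (left out, the last holds). Time passes only in rows, so rows that repeat a pose let the fingers close. It gives the time, the measured TCP pose, the force, the opening and the grip force at its end, in the units of the state.
- status.sense(): the state, without advancing time (a new reading comes with each control period).
- cams.get_image(name): name is "scene" or "top" or "wrist"; returns a dict with "pixels" (480x640x3 uint8, red, green, blue), "depth" (480x640 float32, m along the optical axis (not along the pixel's ray), 0 where there is no reading), "vfov" (degrees; the focal length in pixels is half the picture's height over the tangent of half this angle, whatever the lens; pixels are square), "cx", "cy" (the principal point, pixels), "extrinsics" (4x4, takes a point from world to camera coordinates). Camera axes: x right, y up, looking along -z (the intrinsics and any distortion apply to the point x, -y, -z); pixel columns grow to the right and rows downward; lengths in m; the calibration is good to about 2 mm. A picture is of the moment at which its call begins.
- ctrl.job_done(): hands the job in; it is judged then, once.
The state is a dict: "time_s": time; "q": joint angles; "joint_velocities": joint speeds; "joint_efforts": joint torques, N m; "tcp_pos": TCP position; "tool_rot": TCP orientation; "wrist_force": force on the tool from outside, world axes, zero at the start; "ft_torque": the same for the moment, N m; "width": opening from 0.0 (shut) to 1.0 (fully open); "finger_force": force on a finger pad.
Only numpy, scipy, OpenCV 4.12 (cv2) and the standard library are available. Lean on these libraries where they do the work, as an engineer would, in place of code of your own. Each camera call takes 0.05 s, during which the arm holds its last target. There are 200 camera calls.

## Task

Pull the red catch knob to let the spring carrier of the test station rise. While it is up, set the black finned heatsink flat in the longer yellow nest, its long side along the nest, and the black relay flat in the orange nest, without dropping them; then press the loaded carrier all the way down and hold it there until the slow catch has slid in over its tongue and keeps it down when you let go. Leave the tape roll, the capacitor and the solder paste tin where they are.

Things in the scene. Friction and masses are not known exactly. Their poses are not given: they have to be found in the camera images.
- station: Grey station fixed to the bench, 155 x 196 mm, housing 22 mm high. Origin: on the bench under the carrier's centre; x from the catch (front, robot side) to the back, y along the carrier. Carrier: aluminium plate 54 (x) x 140 (y) mm, its nest floors 32 mm above the bench when caught, 54 mm when up; nest lips 3 mm high; a blue press pad on a stem between the nests.
- lift (a joint): Height of the carrier above its caught position (m): 0 caught (start), 0.022 fully up, -0.003 bottom stop. Sprung up, about 1 N net at the top to 9 N at the bottom, damping 40 N s/m; the parts' weight sinks it 0 to 2 mm. To let the catch in, push it below 0 (-0.002 or to the stop) and hold.
- catch (a joint): Sliding catch (m): 0 = fully in over the carrier's tongue; grows as the knob is pulled along station -x, limit 0.014. Frees the carrier beyond about 0.008; while the carrier is up it rests there against the tongue. Sprung inwards 2.4 to 3.3 N, strongly damped (200 N s/m): pull slowly; it takes about 1 s to slide in once the tongue is below it.
- catch_knob (a point): Centre of the red catch knob, an upright round cap 18 mm in diameter and 20 mm high (bench +50 to +70 mm), on a thinner stem on the bolt; below 47 mm lie bolt, guide and a small dashpot. Pinch it from above along the station's y and pull along the station's -x.
- heatsink_nest (a point): Centre of the floor of the yellow nest (+y end of the carrier), inside 44 (x) x 59 (y) mm; axes as the station's. Moves with the carrier.
- relay_nest (a point): Centre of the floor of the orange nest (-y end of the carrier), inside 40 (x) x 43 (y) mm; axes as the station's. Moves with the carrier.
- press_pad (a point): Centre of the top face of the blue press pad, 26 mm in diameter, 30 mm above the nest floors (62 mm above the bench when caught, 84 mm when up). Moves with the carrier.
- heatsink: Black finned heatsink 30 (x) x 45 (y) x 22 mm high, about 60 g, loose on the bench. Origin: centre of its underside, z up.
- relay: Black plug-in relay, plain block 26 (x) x 29 (y) x 22 mm high, about 30 g, loose on the bench. Origin: centre of its underside, z up.
- tape_roll: Bystander: roll of blue tape lying flat, 68 mm across, 18 mm high. Origin: centre of its underside.
- capacitor: Bystander: dark blue can capacitor standing upright, 22 mm in diameter, 36 mm high. Origin: centre of its underside.
- solder_paste: Bystander: small white tin with a green lid, 39 mm in diameter, 30 mm high. Origin: centre of its underside.

How it is judged:
By the outcome, as a careful person would: the job done as asked, in the order asked, and still so for the second after the job is handed in, with the robot touching nothing.
It also fails if it takes over 67 s, if anything falls off the work surface, if the arm or the gripper's body presses on something with over 40 N, if the wrist force passes 120 N, or if a joint passes its speed limit or range.

## Working session

There is one attempt and no reset: what is moved stays moved. The work goes in short steps, Python scripts to look and compute and a tool call to move; the robot and the scene stay as the last step left them, time stands still between calls to the robot, and variables do not carry over. Pictures are saved under pics/ and viewed, at most 10 in all, crops included, and the job is handed in when it is done.

Besides the shell and the picture viewer there is one more tool, called after ">>>" in YAML: its name, and indented under it one key for each argument. apply_moves: Moves the arm, as the interface text tells. Its arguments: {"type":"object","properties":{"travel":{"type":"array","items":{"type":"array","items":{"type":"number"}}},"angular":{"type":"array","items":{"type":"array","items":{"type":"number"}}},"jaw":{"type":"number"},"squeeze":{"type":"number"}},"required":["travel","angular"]}

```bash
ls; mkdir -p pics; cat > h.py <<'E'
import numpy as np, cv2
from station import status, cams, ctrl
from scipy.spatial.transform import Rotation as R
def shot(n):
    d=cams.get_image(n); d['f']=240/np.tan(np.radians(d['vfov'])/2); return d
def ray(d,u,v):
    E=np.array(d['extrinsics']); Rm=E[:3,:3]; o=-Rm.T@E[:3,3]
    c=np.array([(u-d['cx'])/d['f'],-(v-d['cy'])/d['f'],-1.])
    return o,Rm.T@c
def plane(d,u,v,z):
    o,r=ray(d,u,v); return o+r*(z-o[2])/r[2]
def cloud(d):
    E=np.array(d['extrinsics']); v,u=np.mgrid[:480,:640]; z=d['depth'].astype(float)
    c=np.stack([(u-d['cx'])/d['f']*z,-(v-d['cy'])/d['f']*z,-z],-1)
    return (c-E[:3,3])@E[:3,:3]
E
python3 - <<'E'
from h import *
for n in('top','scene'):
    d=shot(n); cv2.imwrite(f'pics/{n}0.png',d['pixels'][...,::-1])
    print(n,{k:d[k] for k in d if k not in('pixels','depth')})
    np.savez(f'/tmp/{n}0.npz',**d)
s=status.sense();print(s)
E
```

```text
pics
top {'vfov': 50.62701288353733, 'cx': 316.0859862735784, 'cy': 246.19116258836326, 'extrinsics': array([[-0.02418901, -0.9995195 ,  0.01938184, -0.01914952],
       [ 0.98301605, -0.0202527 ,  0.18239865, -0.52972308],
       [-0.18191847,  0.02346471,  0.98303361, -0.91735577],
       [ 0.        ,  0.        ,  0.        ,  1.        ]]), 'f': np.float64(507.41430487392955)}
scene {'vfov': 42.82192739402212, 'cx': 304.46346851741197, 'cy': 239.7625278748931, 'extrinsics': array([[-0.69936461, -0.71472945, -0.00713837,  0.36467325],
       [ 0.35722735, -0.35816328,  0.86261677, -0.27455619],
       [-0.61909431,  0.60073362,  0.50580763, -0.75205588],
       [ 0.        ,  0.        ,  0.        ,  1.        ]]), 'f': np.float64(612.0630400019157)}
{'time_s': 0.1, 'q': array([-1.23676256,  0.38378019,  0.04385146,  1.59942848, -0.01788122,
        1.16120559, -0.04988147]), 'joint_velocities': array([-0.00085625, -0.00148029,  0.00029391, -0.00361814, -0.00105729,
        0.00200754,  0.00037842]), 'joint_efforts': array([ 2.51822166e-03, -4.34730756e+01,  1.02908280e+00, -2.50453091e+01,
        1.08347108e-02,  5.55012521e-03, -1.47741480e-05]), 'tcp_pos': array([0.2717029 , 0.58953925, 0.22999026]), 'tool_rot': array([-0.6728434 , -3.06831168,  0.00377025]), 'wrist_force': array([-0.72005613, -0.73883716,  0.60918281]), 'ft_torque': array([ 0.00357562, -0.0533326 , -0.02783316]), 'finger_force': 0.0, 'width': 0.9990795832362567}
```

View pics/top0.png

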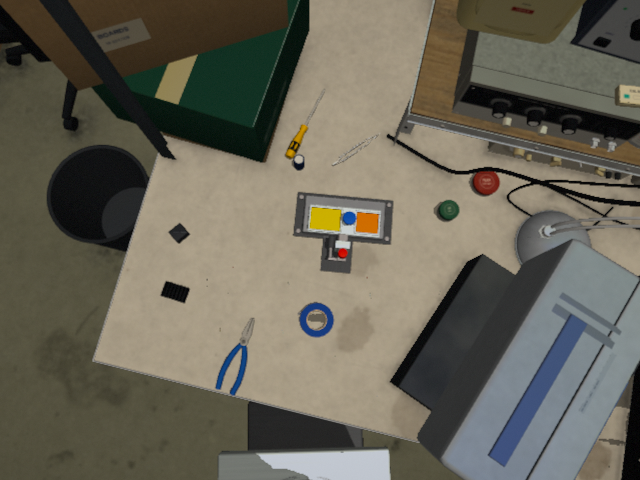

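View pics/scene0.png

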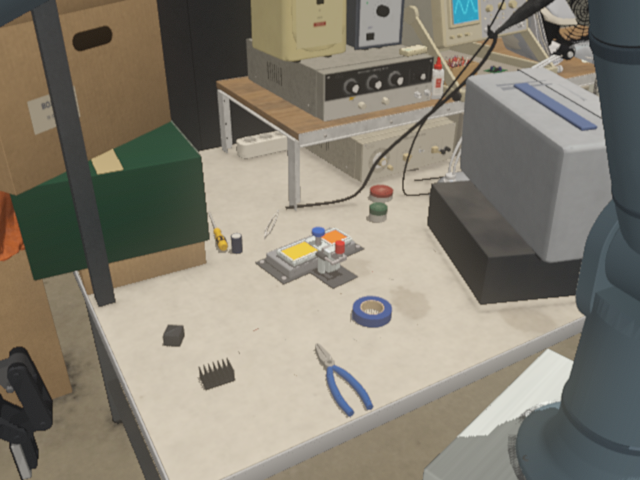

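The top view shows the station near (343,220), with the knob at (342,253). The relay is at (179,233) and the heatsink at (175,292). The tape is at (317,320), the capacitor at (299,162) and the tin at (448,210). Next I measure them.

```bash
cat > meas.py <<'E'
from h import *
def load(n): 
    d=dict(np.load(f'/tmp/{n}0.npz')); 
    return {k:(v.item() if v.ndim==0 else v) for k,v in d.items()}
def blob(d,m,near=None,z=None,name=''):
    m=m.astype(np.uint8); n,l,st,c=cv2.connectedComponentsWithStats(m)
    ok=[i for i in range(1,n) if st[i,4]>20 and (near is None or np.hypot(*(c[i]-near))<25)]
    i=max(ok,key=lambda i:st[i,4]); mm=(l==i)
    cn=max(cv2.findContours(mm.astype(np.uint8),0,2)[0],key=cv2.contourArea).reshape(-1,2)
    P=cloud(d)[mm]; out=dict(px=c[i].round(1),n=st[i,4],zmed=np.median(P[:,2]).round(4))
    if z is not None:
        w=np.array([plane(d,u,v,z)[:2] for u,v in cn])
        r=cv2.minAreaRect((w*1000).astype(np.float32))
        out.update(ctr=plane(d,*c[i],z)[:2].round(4),rect=tuple(np.round(r[0],1)),size=np.round(r[1],1),ang=round(r[2],1))
    print(name,out); return out
def masks(d):
    H=cv2.cvtColor(d['pixels'],cv2.COLOR_RGB2HSV).astype(int); h,s,v=H[...,0],H[...,1],H[...,2]
    return dict(yellow=(h>22)&(h<33)&(s>170)&(v>130),orange=(h>8)&(h<19)&(s>190)&(v>150),red=((h<5)|(h>175))&(s>180)&(v>130),blue=(h>102)&(h<120)&(s>150)&(v>90),dark=(v<75))
E
python3 - <<'E'
from meas import *
d=load('top'); M=masks(d)
blob(d,M['yellow'],(325,219),.032,'yellow');blob(d,M['orange'],(368,223),.032,'orange')
blob(d,M['red'],(342,253),.070,'knob');blob(d,M['blue'],(349,218),.062,'pad')
blob(d,M['dark'],(179,233),.022,'relay');blob(d,M['dark'],(175,292),.022,'heatsink')
blob(d,M['blue'],(317,320),.018,'tape')
d=load('scene'); M=masks(d)
blob(d,M['red'],(340,246),.070,'knob');blob(d,M['blue'],(319,231),.062,'pad')
blob(d,M['dark'],(173,335),.011,'relay s');blob(d,M['dark'],(216,375),.011,'hs s')
P=cloud(load('top'))
for u,v in[(380,240),(302,230),(300,198),(388,205)]: print(P[v,u].round(4))
im=cv2.resize(load('top')['pixels'][180:310,150:400,::-1],None,fx=3.2,fy=3.2,interpolation=2); cv2.imwrite('pics/crop0.png',im)
E
```

```text
yellow {'px': array([325. , 218.5]), 'n': np.int32(617), 'zmed': np.float64(0.033), 'ctr': array([ 0.5871, -0.0503]), 'rect': (np.float64(587.1), np.float64(-50.3)), 'size': array([57.6, 42.1]), 'ang': 83.5}
orange {'px': array([366.8, 222.4]), 'n': np.int32(389), 'zmed': np.float64(0.0329), 'ctr': array([ 0.5776, -0.132 ]), 'rect': (np.float64(577.7), np.float64(-132.1)), 'size': array([41.1, 37. ]), 'ang': 83.5}
knob {'px': array([342.5, 252.7]), 'n': np.int32(65), 'zmed': np.float64(0.0709), 'ctr': array([ 0.512 , -0.0793]), 'rect': (np.float64(512.0), np.float64(-79.1)), 'size': array([15.8, 15.2]), 'ang': 61.8}
pad {'px': array([348.9, 217.6]), 'n': np.int32(125), 'zmed': np.float64(0.063), 'ctr': array([ 0.5807, -0.0943]), 'rect': (np.float64(580.9), np.float64(-94.6)), 'size': array([22.9, 21.5]), 'ang': 88.9}
relay {'px': array([178.6, 232.8]), 'n': np.int32(216), 'zmed': np.float64(0.0226), 'ctr': array([0.5664, 0.2368]), 'rect': (np.float64(566.5), np.float64(236.8)), 'size': array([30.3, 27.7]), 'ang': 40.7}
heatsink {'px': array([174.8, 291.5]), 'n': np.int32(377), 'zmed': np.float64(0.0149), 'ctr': array([0.4514, 0.2412]), 'rect': (np.float64(451.7), np.float64(241.2)), 'size': array([47.9, 29.3]), 'ang': 70.5}
tape {'px': array([315.9, 319.4]), 'n': np.int32(468), 'zmed': np.float64(0.0186), 'ctr': array([ 0.3924, -0.0279]), 'rect': (np.float64(392.3), np.float64(-28.2)), 'size': array([60.7, 60.7]), 'ang': 43.6}Traceback (most recent call last):
  File "<stdin>", line 8, in <module>
  File "meas.py", line 8, in blob
    i=max(ok,key=lambda i:st[i,4]); mm=(l==i)
ValueError: max() iterable argument is empty
```

```bash
cat >> h.py <<'E'
def to(x,y,z,yaw):
    s=status.sense(); Rc=R.from_rotvec(s['tool_rot']); a=np.radians(yaw); c,n=np.cos(a),np.sin(a)
    Rt=R.from_matrix(np.array([[-n,c,0],[c,n,0],[0,0,-1.]]))
    Rt=R.from_matrix(np.array([[-n,c,0],[c,n,0],[0,0,-1.]]))
    t=Rc.inv().apply(np.array([x,y,z])-s['tcp_pos'])*100; w=(Rc.inv()*Rt).as_rotvec()/np.radians(5)
    print('t=%.1f travel'%s['time_s'],t.round(2),'angular',w.round(2)); return t,w
E
python3 - <<'E'
from h import *
to(.512,-.079,.16,83.5)
E
```

```text
t=0.1 travel [-49.8  -50.65   7.13] angular [-0.03 -0.   -3.65]
```

>>> apply_moves:
  travel:
    - [-25,-25,3]
    - [-25,-25,3]
    - [-25,-25,3]
    - [-25,-25,3]
    - [-25,-25,3]
    - [-25,-25,3]
    - [-25,-25,3]
    - [-25,-25,3]
  angular:
    - [0,0,-2]
    - [0,0,-2]
    - [0,0,-2]
    - [0,0,-2]
    - [0,0,-2]
    - [0,0,-2]
    - [0,0,-2]
    - [0,0,-2]
  jaw: 0.55

```text
time_s: 0.9
tcp_pos: [0.3963, 0.2503, 0.2001]
tool_rot: [-0.421, -3.112, 0.007]
wrist_force: [-0.0, 0.9, 0.5]
width: 0.55
finger_force: 0.0
```

```bash
python3 - <<'E'
from h import *
to(.512,-.079,.16,83.5)
E
```

```text
t=0.9 travel [-19.91 -28.66   4.14] angular [-0.05 -0.01 -1.78]
```

>>> apply_moves:
  travel:
    - [-19.9,-28.7,4.1]
    - [-19.9,-28.7,4.1]
    - [-19.9,-28.7,4.1]
    - [-19.9,-28.7,4.1]
    - [-19.9,-28.7,4.1]
    - [-19.9,-28.7,4.1]
    - [-19.9,-28.7,4.1]
    - [-19.9,-28.7,4.1]
  angular:
    - [0,0,-1.8]
    - [0,0,-1.8]
    - [0,0,-1.8]
    - [0,0,-1.8]
    - [0,0,-1.8]
    - [0,0,-1.8]
    - [0,0,-1.8]
    - [0,0,-1.8]

```text
time_s: 1.7
tcp_pos: [0.5144, -0.077, 0.16]
tool_rot: [0.173, 3.136, -0.007]
wrist_force: [-0.2, -0.0, 0.3]
width: 0.548
finger_force: 0.0
```

```bash
python3 - <<'E'
from meas import *
to(.512,-.079,.16,83.5)
d=shot('wrist'); cv2.imwrite('pics/w1.png',d['pixels'][...,::-1])
M=masks(d)
blob(d,M['red'],None,.07,'knob')
blob(d,M['blue'],None,.062,'pad')
to(.512,-.079,.052,83.5)
E
```

```text
t=1.7 travel [ 0.22 -0.23  0.  ] angular [-0.05  0.01  0.04]
knob {'px': array([314.3, 237.4]), 'n': np.int32(532), 'zmed': np.float64(0.0701), 'ctr': array([ 0.5107, -0.0791]), 'rect': (np.float64(510.7), np.float64(-79.1)), 'size': array([16.3, 16.4]), 'ang': 34.8}
pad {'px': array([368.9,  44.1]), 'n': np.int32(4031), 'zmed': np.float64(0.0182), 'ctr': array([ 0.402 , -0.0353]), 'rect': (np.float64(403.1), np.float64(-35.2)), 'size': array([53.2, 47.1]), 'ang': 83.7}
t=1.8 travel [ 0.18 -0.38 10.79] angular [-0.04  0.    0.05]
```

View pics/w1.png

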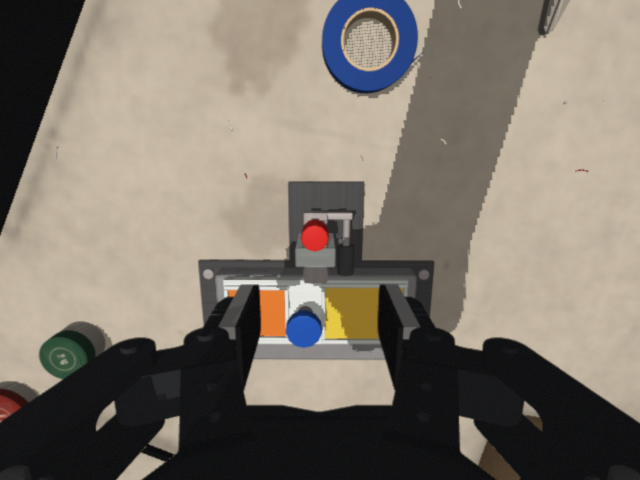

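The wrist view confirms the knob at (314,237), which is about (0.511,-0.079). I'll descend around it.

>>> apply_moves:
  travel:
    - [0.2,-0.3,3]
    - [0.2,-0.3,6]
    - [0.2,-0.3,8]
    - [0.2,-0.3,8]
    - [0.2,-0.3,8]
  angular:
    - [0,0,0]
    - [0,0,0]
    - [0,0,0]
    - [0,0,0]
    - [0,0,0]

```text
time_s: 2.25
tcp_pos: [0.5113, -0.0707, 0.0802]
tool_rot: [-0.154, -3.137, -0.001]
wrist_force: [0.4, 0.6, 0.8]
width: 0.547
finger_force: 0.0
```

```bash
python3 - <<'E'
from h import *
to(.5115,-.079,.052,83.5)
E
```

```text
t=2.2 travel [-0.1  -0.82  2.82] angular [ 0.01 -0.01  0.18]
```

>>> apply_moves:
  travel:
    - [-0.1,-0.8,0]
    - [-0.1,-0.8,0]
    - [-0.1,-0.8,0]
    - [-0.1,-0.8,0]
  angular:
    - [0,0,0]
    - [0,0,0]
    - [0,0,0]
    - [0,0,0]

```text
time_s: 2.65
tcp_pos: [0.5123, -0.0804, 0.081]
tool_rot: [0.158, 3.136, 0.001]
wrist_force: [-0.6, 0.2, -0.7]
width: 0.553
finger_force: 0.0
```

```bash
python3 - <<'E'
from h import *
to(.5115,-.079,.052,83.5)
E
```

```text
t=2.6 travel [0.1  0.13 2.9 ] angular [0.01 0.02 0.15]
```

>>> apply_moves:
  travel:
    - [0,0.1,1.5]
    - [0,0.1,2.8]
    - [0,0.1,2.8]
    - [0,0.1,2.8]
  angular:
    - [0,0,0]
    - [0,0,0]
    - [0,0,0]
    - [0,0,0]

```text
time_s: 3.05
tcp_pos: [0.5108, -0.0793, 0.0511]
tool_rot: [-0.157, -3.135, 0.001]
wrist_force: [-0.1, -0.4, 0.1]
width: 0.545
finger_force: 0.0
```

>>> apply_moves:
  travel:
    - [0,0,0]
    - [0,0,0]
    - [0,0,0]
    - [0,0,0]
    - [0,0,0]
    - [0,0,0]
  angular:
    - [0,0,0]
    - [0,0,0]
    - [0,0,0]
    - [0,0,0]
    - [0,0,0]
    - [0,0,0]
  jaw: 0
  squeeze: 40

```text
time_s: 3.65
tcp_pos: [0.5122, -0.08, 0.0527]
tool_rot: [0.158, 3.137, -0.001]
wrist_force: [-0.9, -1.6, 2.7]
width: 0.188
finger_force: 39.2
```

>>> apply_moves:
  travel:
    - [0.15,0,0]
    - [0.3,0,0]
    - [0.45,0,0]
    - [0.6,0,0]
    - [0.75,0,0]
    - [0.9,0,0]
    - [1.05,0,0]
    - [1.2,0,0]
  angular:
    - [0,0,0]
    - [0,0,0]
    - [0,0,0]
    - [0,0,0]
    - [0,0,0]
    - [0,0,0]
    - [0,0,0]
    - [0,0,0]

```text
time_s: 4.45
tcp_pos: [0.5056, -0.0793, 0.0529]
tool_rot: [0.157, 3.125, -0.004]
wrist_force: [10.4, -4.5, -10.8]
width: 0.19
finger_force: 39.2
```

>>> apply_moves:
  travel:
    - [0,0,0]
    - [0,0,0]
    - [0,0,0]
    - [0,0,0]
    - [0,0,0]
    - [0,0,0]
    - [0,0,0]
    - [0,0,0]
  angular:
    - [0,0,0]
    - [0,0,0]
    - [0,0,0]
    - [0,0,0]
    - [0,0,0]
    - [0,0,0]
    - [0,0,0]
    - [0,0,0]

```text
time_s: 5.25
tcp_pos: [0.5006, -0.0786, 0.0526]
tool_rot: [0.158, 3.136, -0.001]
wrist_force: [2.8, -3.8, 0.1]
width: 0.189
finger_force: 40.3
```

```bash
python3 - <<'E'
from meas import *
d=shot('top'); M=masks(d); P=cloud(d)
for c,p in(('yellow',(325,219)),('orange',(367,223)),('blue',(349,217))):
    try: blob(d,M[c],p,.054,c)
    except Exception as e: print(c,'hidden')
d=shot('wrist');M=masks(d);H=cloud(d)
for c in('yellow','orange'): blob(d,M[c],None,.054,c)
E
```

```text
yellow {'px': array([314.8, 214.1]), 'n': np.int32(179), 'zmed': np.float64(0.0551), 'ctr': array([ 0.5909, -0.0299]), 'rect': (np.float64(589.2), np.float64(-30.4)), 'size': array([18.7, 42.1]), 'ang': 80.5}
orange hidden
blue hiddenTraceback (most recent call last):
  File "<stdin>", line 7, in <module>
  File "meas.py", line 8, in blob
    i=max(ok,key=lambda i:st[i,4]); mm=(l==i)
ValueError: max() iterable argument is empty
```

The nest floor now reads z=0.055, so the carrier is up. I'll release the knob and retreat.

>>> apply_moves:
  travel:
    - [0,0,0]
    - [0,0,0]
    - [0,0,0]
    - [0,0,0]
    - [0,0,-3]
    - [0,0,-8]
    - [0,0,-12]
    - [0,0,-12]
  angular:
    - [0,0,0]
    - [0,0,0]
    - [0,0,0]
    - [0,0,0]
    - [0,0,0]
    - [0,0,0]
    - [0,0,0]
    - [0,0,0]
  jaw: 0.6

```text
time_s: 6.15
tcp_pos: [0.5046, -0.0785, 0.1782]
tool_rot: [0.157, 3.126, 0.003]
wrist_force: [1.0, -0.4, 0.8]
width: 0.595
finger_force: 0.0
```

```bash
python3 - <<'E'
from h import *
to(.452,.243,.17,-19.5)
E
```

```text
t=6.2 travel [ 8.46 31.46  0.8 ] angular [ 0.14  0.07 20.75]
```

>>> apply_moves:
  travel:
    - [8.5,31.5,0.8]
    - [8.5,31.5,0.8]
    - [8.5,31.5,0.8]
    - [8.5,31.5,0.8]
    - [8.5,31.5,0.8]
    - [8.5,31.5,0.8]
    - [8.5,31.5,0.8]
    - [8.5,31.5,0.8]
  angular:
    - [0,0,12]
    - [0,0,12]
    - [0,0,12]
    - [0,0,12]
    - [0,0,12]
    - [0,0,12]
    - [0,0,12]
    - [0,0,12]

```text
time_s: 6.95
tcp_pos: [0.4443, 0.2484, 0.1634]
tool_rot: [-1.704, -2.637, 0.0]
wrist_force: [-0.3, -0.5, -1.3]
width: 0.6
finger_force: 0.0
```

```bash
python3 - <<'E'
from h import *
to(.452,.243,.17,-19.5)
E
```

```text
t=7.0 travel [-0.8   0.48 -0.66] angular [-0.02 -0.01  8.75]
```

>>> apply_moves:
  travel:
    - [-0.6,0.5,0]
    - [-0.6,0.5,0]
    - [-0.6,0.5,0]
    - [-0.6,0.5,0]
    - [-0.6,0.5,0]
    - [-0.6,0.5,0]
    - [-0.6,0.5,0]
    - [-0.6,0.5,0]
  angular:
    - [0,0,8.7]
    - [0,0,8.7]
    - [0,0,8.7]
    - [0,0,8.7]
    - [0,0,8.7]
    - [0,0,8.7]
    - [0,0,8.7]
    - [0,0,8.7]

```text
time_s: 7.75
tcp_pos: [0.4535, 0.2403, 0.1639]
tool_rot: [-2.559, -1.822, 0.001]
wrist_force: [-0.3, 1.0, 0.4]
width: 0.598
finger_force: 0.0
```

```bash
python3 - <<'E'
from meas import *
d=shot('wrist'); im=d['pixels']; cv2.imwrite('pics/w2.png',im[...,::-1])
P=cloud(d); H=(P[...,2]>.004)&(P[...,2]<.04)&(abs(P[...,0]-.452)<.05)&(abs(P[...,1]-.243)<.05)
Q=P[H]; r=cv2.minAreaRect((Q[:,:2]*1000).astype(np.float32)); print(r, len(Q), Q[:,2].max())
T=P[H&(P[...,2]>.018)]; print(cv2.minAreaRect((T[:,:2]*1000).astype(np.float32)))
to(.452,.243,.17,-19.5)
E
```

```text
((450.8853454589844, 244.48133850097656), (44.90761184692383, 29.914560317993164), 71.37488555908203) 2032 0.02396220872503969
((450.7962341308594, 244.21688842773438), (44.3494873046875, 29.914560317993164), 71.3748779296875)
t=7.8 travel [ 0.21 -0.25 -0.6 ] angular [-0.01  0.    0.07]
```

View pics/w2.png

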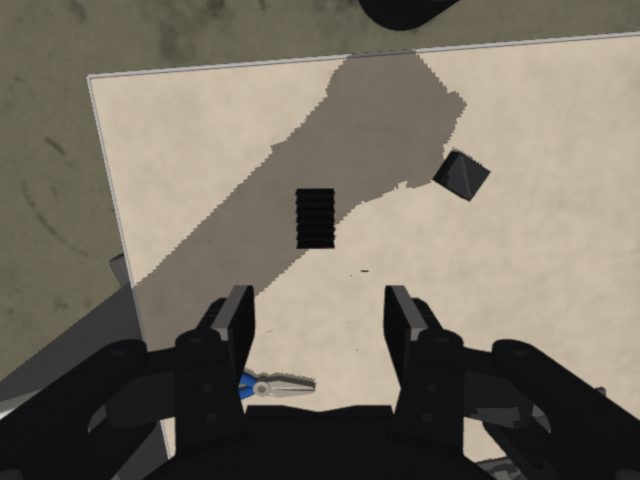

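The heatsink is at (315,218) in the wrist view, between the fingers' lines; the relay is at (460,176). The depth footprint is 44.9 x 29.9 mm, which matches the given size.

```bash
python3 - <<'E'
from h import *
to(.4509,.2443,.04,-18.6)
E
```

```text
t=7.8 travel [ 0.3  -0.39 12.4 ] angular [-0.01  0.   -0.11]
```

>>> apply_moves:
  travel:
    - [0.3,-0.4,5]
    - [0.3,-0.4,10]
    - [0.3,-0.4,11.5]
    - [0.3,-0.4,11.5]
    - [0.3,-0.4,11.5]
  angular:
    - [0,0,-0.1]
    - [0,0,-0.1]
    - [0,0,-0.1]
    - [0,0,-0.1]
    - [0,0,-0.1]

```text
time_s: 8.3
tcp_pos: [0.4517, 0.2446, 0.0496]
tool_rot: [2.553, 1.831, 0.001]
wrist_force: [0.1, -0.2, -0.3]
width: 0.59
finger_force: 0.0
```

```bash
python3 - <<'E'
from h import *
to(.4509,.2443,.006,-18.6)
E
```

```text
t=8.3 travel [-0.05 -0.07  4.36] angular [ 0.01 -0.   -0.02]
```

>>> apply_moves:
  travel:
    - [0,-0.1,2]
    - [0,-0.1,3.5]
    - [0,-0.1,4.35]
    - [0,-0.1,4.35]
    - [0,-0.1,4.35]
  angular:
    - [0,0,0]
    - [0,0,0]
    - [0,0,0]
    - [0,0,0]
    - [0,0,0]

```text
time_s: 8.8
tcp_pos: [0.4506, 0.2449, 0.0062]
tool_rot: [2.553, 1.83, 0.001]
wrist_force: [-0.1, -0.2, -0.7]
width: 0.598
finger_force: 0.0
```

>>> apply_moves:
  travel:
    - [0,0,0]
    - [0,0,0]
    - [0,0,0]
    - [0,0,0]
    - [0,0,0]
    - [0,0,0]
  angular:
    - [0,0,0]
    - [0,0,0]
    - [0,0,0]
    - [0,0,0]
    - [0,0,0]
    - [0,0,0]
  jaw: 0
  squeeze: 30

```text
time_s: 9.4
tcp_pos: [0.4511, 0.2453, 0.0066]
tool_rot: [-2.553, -1.83, -0.003]
wrist_force: [-0.7, 0.1, 5.7]
width: 0.344
finger_force: 31.2
```

>>> apply_moves:
  travel:
    - [0,0,-1]
    - [0,0,-4]
    - [0,0,-9]
    - [0,0,-14]
    - [0,0,-14]
    - [0,0,-14]
  angular:
    - [0,0,0]
    - [0,0,0]
    - [0,0,0]
    - [0,0,0]
    - [0,0,0]
    - [0,0,0]

```text
time_s: 10.0
tcp_pos: [0.4506, 0.2454, 0.1472]
tool_rot: [-2.553, -1.83, -0.005]
wrist_force: [-1.2, 0.1, -1.0]
width: 0.342
finger_force: 30.4
```

```bash
python3 - <<'E'
from meas import *
to(.587,-.050,.13,-6.5)
d=shot('top'); M=masks(d)
blob(d,M['yellow'],(325,215),.054,'yellow');blob(d,M['orange'],(367,219),.054,'orange');blob(d,M['blue'],(349,215),.084,'pad');blob(d,M['red'],(342,255),.07,'knob')
E
```

```text
t=10.0 travel [-23.6   22.4    1.67] angular [ 0.01 -0.03 -2.45]
yellow {'px': array([325.4, 215.8]), 'n': np.int32(645), 'zmed': np.float64(0.0549), 'ctr': array([ 0.5871, -0.0502]), 'rect': (np.float64(587.1), np.float64(-50.3)), 'size': array([57.5, 42.3]), 'ang': 83.6}
orange {'px': array([368.3, 219.6]), 'n': np.int32(413), 'zmed': np.float64(0.055), 'ctr': array([ 0.5779, -0.1322]), 'rect': (np.float64(578.0), np.float64(-132.1)), 'size': array([41.1, 37.7]), 'ang': 83.5}
pad {'px': array([349.9, 214.9]), 'n': np.int32(133), 'zmed': np.float64(0.0848), 'ctr': array([ 0.5805, -0.0945]), 'rect': (np.float64(580.3), np.float64(-94.6)), 'size': array([22.3, 23. ]), 'ang': 88.0}
knob {'px': array([342.1, 256.9]), 'n': np.int32(67), 'zmed': np.float64(0.0706), 'ctr': array([ 0.504 , -0.0783]), 'rect': (np.float64(503.9), np.float64(-78.1)), 'size': array([14.9, 15.1]), 'ang': 88.2}
```

>>> apply_moves:
  travel:
    - [-23.6,22.4,0]
    - [-23.6,22.4,0]
    - [-23.6,22.4,0]
    - [-23.6,22.4,0]
    - [-23.6,22.4,0]
    - [-23.6,22.4,0]
    - [-23.6,22.4,0]
    - [-23.6,22.4,0]
  angular:
    - [0,0,-2.5]
    - [0,0,-2.5]
    - [0,0,-2.5]
    - [0,0,-2.5]
    - [0,0,-2.5]
    - [0,0,-2.5]
    - [0,0,-2.5]
    - [0,0,-2.5]

```text
time_s: 10.85
tcp_pos: [0.5854, -0.0586, 0.1437]
tool_rot: [2.348, 2.084, -0.01]
wrist_force: [-0.1, -0.5, -0.3]
width: 0.343
finger_force: 30.4
```

>>> apply_moves:
  travel:
    - [0,0,2]
    - [0,0,2]
    - [0,0,2]
  angular:
    - [0,0,0]
    - [0,0,0]
    - [0,0,0]

```text
time_s: 11.15
tcp_pos: [0.5843, -0.0494, 0.1236]
tool_rot: [-2.335, -2.096, 0.006]
wrist_force: [1.0, -0.8, -1.0]
width: 0.338
finger_force: 30.4
```

```bash
python3 - <<'E'
from h import *
to(.5871,-.050,.08,-6.5)
E
```

```text
t=11.2 travel [-0.03  0.31  4.36] angular [-0.06  0.01  0.07]
```

>>> apply_moves:
  travel:
    - [0,0.2,2.5]
    - [0,0.2,4.5]
    - [0,0.2,4.5]
    - [0,0.2,4.5]
  angular:
    - [0,0,0]
    - [0,0,0]
    - [0,0,0]
    - [0,0,0]

```text
time_s: 11.55
tcp_pos: [0.5882, -0.0503, 0.0809]
tool_rot: [-2.338, -2.098, 0.001]
wrist_force: [0.5, 0.1, -0.7]
width: 0.343
finger_force: 30.3
```

```bash
python3 - <<'E'
from h import *
to(.5871,-.050,.0615,-6.5)
E
```

```text
t=11.6 travel [ 0.01 -0.12  1.94] angular [-0.01  0.    0.06]
```

>>> apply_moves:
  travel:
    - [0,-0.1,0.8]
    - [0,-0.1,1.4]
    - [0,-0.1,1.8]
    - [0,-0.1,2.0]
    - [0,-0.1,2.05]
    - [0,-0.1,2.05]
    - [0,-0.1,2.05]
  angular:
    - [0,0,0]
    - [0,0,0]
    - [0,0,0]
    - [0,0,0]
    - [0,0,0]
    - [0,0,0]
    - [0,0,0]

```text
time_s: 12.25
tcp_pos: [0.5878, -0.0508, 0.0604]
tool_rot: [2.339, 2.097, 0.001]
wrist_force: [-0.0, 0.3, -1.1]
width: 0.34
finger_force: 30.4
```

```bash
python3 - <<'E'
from h import *
to(.5871,-.050,.0595,-6.5); print(status.sense()['wrist_force'])
d=shot('top');P=cloud(d);cv2.imwrite('pics/t2.png',cv2.resize(d['pixels'][190:270,290:400,::-1],None,fx=6,fy=6))
Q=P[(abs(P[...,0]-.578)<.012)&(abs(P[...,1]+.132)<.012)];print(np.median(Q[:,2]))
E
```

```text
t=12.2 travel [ 0.08 -0.07  0.09] angular [0.01 0.   0.05]
[-0.01991797  0.31787434 -1.12189917]
0.05465569516001216
```

>>> apply_moves:
  travel:
    - [0,0,0.1]
    - [0,0,0.1]
    - [0,0,0.1]
  angular:
    - [0,0,0]
    - [0,0,0]
    - [0,0,0]

```text
time_s: 12.6
tcp_pos: [0.5878, -0.0508, 0.0596]
tool_rot: [2.339, 2.097, 0.001]
wrist_force: [-0.9, -0.4, 2.0]
width: 0.338
finger_force: 30.7
```

>>> apply_moves:
  travel:
    - [0,0,0]
    - [0,0,0]
    - [0,0,0]
    - [0,0,0]
    - [0,0,-2]
    - [0,0,-6]
    - [0,0,-10]
    - [0,0,-10]
  angular:
    - [0,0,0]
    - [0,0,0]
    - [0,0,0]
    - [0,0,0]
    - [0,0,0]
    - [0,0,0]
    - [0,0,0]
    - [0,0,0]
  jaw: 0.52

```text
time_s: 13.4
tcp_pos: [0.5924, -0.0517, 0.1656]
tool_rot: [2.334, 2.091, 0.015]
wrist_force: [1.3, 0.6, 0.1]
width: 0.517
finger_force: 0.0
```

```bash
python3 - <<'E'
from h import *
d=shot('wrist'); cv2.imwrite('pics/w3.png',d['pixels'][...,::-1])
P=cloud(d); H=(P[...,2]>.070)&(P[...,2]<.08)&(abs(P[...,0]-.587)<.03)&(abs(P[...,1]+.05)<.035)
Q=P[H]; print(cv2.minAreaRect((Q[:,:2]*1000).astype(np.float32)),Q[:,2].max(),np.median(Q[:,2]))
to(.566,.237,.16,-49.3)
E
```

```text
((586.2489013671875, -57.71479034423828), (57.049015045166016, 29.71099090576172), 84.3676986694336) 0.07998072641574083 0.07433749390272602
t=13.4 travel [28.38 -5.56  0.28] angular [ 0.08 -0.05  8.61]
```

View pics/w3.png

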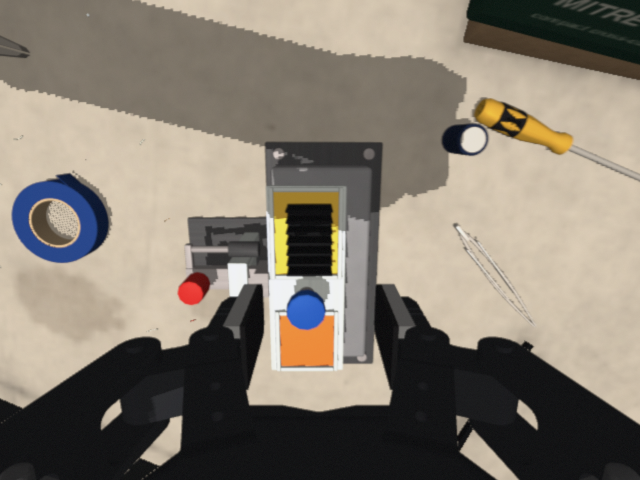

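The heatsink sits flat and aligned in the yellow nest at (310,240). Next is the relay.

>>> apply_moves:
  travel:
    - [28.3,-5.6,0.5]
    - [28.3,-5.6,0.5]
    - [28.3,-5.6,0.5]
    - [28.3,-5.6,0.5]
    - [28.3,-5.6,0.5]
    - [28.3,-5.6,0.5]
    - [28.3,-5.6,0.5]
    - [28.3,-5.6,0.5]
  angular:
    - [0,0,8.6]
    - [0,0,8.6]
    - [0,0,8.6]
    - [0,0,8.6]
    - [0,0,8.6]
    - [0,0,8.6]
    - [0,0,8.6]
    - [0,0,8.6]
  jaw: 0.55

```text
time_s: 14.25
tcp_pos: [0.5608, 0.2388, 0.1524]
tool_rot: [2.941, 1.102, -0.005]
wrist_force: [-0.4, -0.3, 0.1]
width: 0.549
finger_force: 0.0
```

>>> apply_moves:
  travel:
    - [0,0,1]
    - [0,0,1]
    - [0,0,1]
  angular:
    - [0,0,0]
    - [0,0,0]
    - [0,0,0]

```text
time_s: 14.55
tcp_pos: [0.5624, 0.2342, 0.1434]
tool_rot: [2.946, 1.089, -0.003]
wrist_force: [0.5, 0.7, 0.6]
width: 0.548
finger_force: 0.0
```

```bash
python3 - <<'E'
from h import *
d=shot('wrist')
P=cloud(d); H=(P[...,2]>.005)&(P[...,2]<.04)&(abs(P[...,0]-.566)<.04)&(abs(P[...,1]-.237)<.04)
Q=P[H]; (cx,cy),sz,a=cv2.minAreaRect((Q[:,:2]*1000).astype(np.float32)); print(cx,cy,sz,a,Q[:,2].max())
w=a-90 if sz[0]>sz[1] else a-180 if a>60 else a
print('grip yaw',w); to(cx/1000,cy/1000,.04,w)
E
```

```text
567.700927734375 239.52830505371094 (26.002819061279297, 28.857803344726562) 40.36795425415039 0.0246825580676227
grip yaw 40.36795425415039
t=14.6 travel [ 0.7  -0.04 10.39] angular [-1.000e-02  1.000e-02 -1.795e+01]
```

```bash
python3 - <<'E'
from h import *
to(.5677,.2395,.045,-49.6)
E
```

```text
t=14.6 travel [ 0.7  -0.04  9.89] angular [0.   0.01 0.04]
```

>>> apply_moves:
  travel:
    - [0.7,0,5]
    - [0.7,0,9]
    - [0.7,0,9.7]
    - [0.7,0,9.7]
    - [0.7,0,9.7]
  angular:
    - [0,0,0]
    - [0,0,0]
    - [0,0,0]
    - [0,0,0]
    - [0,0,0]

```text
time_s: 15.1
tcp_pos: [0.5697, 0.2411, 0.0493]
tool_rot: [2.945, 1.093, 0.005]
wrist_force: [-0.3, -0.7, 0.6]
width: 0.55
finger_force: 0.0
```

```bash
python3 - <<'E'
from h import *
to(.5677,.2395,.0065,-49.6)
E
```

```text
t=15.1 travel [-0.27 -0.02  4.28] angular [ 0.01 -0.04  0.06]
```

>>> apply_moves:
  travel:
    - [-0.2,0,2]
    - [-0.2,0,3.5]
    - [-0.2,0,4.25]
    - [-0.2,0,4.25]
    - [-0.2,0,4.25]
  angular:
    - [0,0,0]
    - [0,0,0]
    - [0,0,0]
    - [0,0,0]
    - [0,0,0]

```text
time_s: 15.6
tcp_pos: [0.5668, 0.2401, 0.0053]
tool_rot: [-2.945, -1.094, -0.001]
wrist_force: [-0.9, 0.3, -0.1]
width: 0.554
finger_force: 0.0
```

>>> apply_moves:
  travel:
    - [0,0,0]
    - [0,0,0]
    - [0,0,0]
    - [0,0,0]
    - [0,0,0]
    - [0,0,0]
  angular:
    - [0,0,0]
    - [0,0,0]
    - [0,0,0]
    - [0,0,0]
    - [0,0,0]
    - [0,0,0]
  jaw: 0
  squeeze: 30

```text
time_s: 16.2
tcp_pos: [0.5673, 0.2402, 0.0057]
tool_rot: [-2.945, -1.094, -0.003]
wrist_force: [0.4, 0.1, 5.6]
width: 0.332
finger_force: 30.3
```

>>> apply_moves:
  travel:
    - [0,0,-1]
    - [0,0,-4]
    - [0,0,-9]
    - [0,0,-14]
    - [0,0,-14]
    - [0,0,-14]
  angular:
    - [0,0,0]
    - [0,0,0]
    - [0,0,0]
    - [0,0,0]
    - [0,0,0]
    - [0,0,0]

```text
time_s: 16.8
tcp_pos: [0.567, 0.2403, 0.1464]
tool_rot: [-2.944, -1.094, -0.004]
wrist_force: [-0.0, 0.0, -1.1]
width: 0.328
finger_force: 29.7
```

```bash
python3 - <<'E'
from h import *
to(.5779,-.132,.135,-6.5)
E
```

```text
t=16.8 travel [-23.48  28.91   1.07] angular [ 0.01 -0.03 -8.55]
```

>>> apply_moves:
  travel:
    - [-23.5,28.9,0]
    - [-23.5,28.9,0]
    - [-23.5,28.9,0]
    - [-23.5,28.9,0]
    - [-23.5,28.9,0]
    - [-23.5,28.9,0]
    - [-23.5,28.9,0]
    - [-23.5,28.9,0]
  angular:
    - [0,0,-8.6]
    - [0,0,-8.6]
    - [0,0,-8.6]
    - [0,0,-8.6]
    - [0,0,-8.6]
    - [0,0,-8.6]
    - [0,0,-8.6]
    - [0,0,-8.6]

```text
time_s: 17.6
tcp_pos: [0.5738, -0.1384, 0.1428]
tool_rot: [-2.345, -2.089, 0.008]
wrist_force: [-0.0, 0.1, -0.0]
width: 0.331
finger_force: 29.7
```

>>> apply_moves:
  travel:
    - [0,0,1]
    - [0,0,1]
    - [0,0,1]
  angular:
    - [0,0,0]
    - [0,0,0]
    - [0,0,0]

```text
time_s: 17.9
tcp_pos: [0.5757, -0.1297, 0.1327]
tool_rot: [-2.333, -2.098, 0.003]
wrist_force: [0.4, 2.0, -0.4]
width: 0.335
finger_force: 29.7
```

```bash
python3 - <<'E'
from h import *
to(.5779,-.132,.08,-6.5)
E
```

```text
t=17.9 travel [-0.21  0.26  5.27] angular [-0.05 -0.01  0.08]
```

>>> apply_moves:
  travel:
    - [-0.2,0.2,2.5]
    - [-0.2,0.2,5]
    - [-0.2,0.2,5.3]
    - [-0.2,0.2,5.3]
    - [-0.2,0.2,5.3]
  angular:
    - [0,0,0]
    - [0,0,0]
    - [0,0,0]
    - [0,0,0]
    - [0,0,0]

```text
time_s: 18.4
tcp_pos: [0.5798, -0.1338, 0.0828]
tool_rot: [2.337, 2.098, 0.002]
wrist_force: [0.6, 0.3, -0.3]
width: 0.328
finger_force: 29.8
```

```bash
python3 - <<'E'
from h import *
d=shot('top');P=cloud(d)
to(.5779,-.132,.059,-6.5)
E
```

```text
t=18.4 travel [ 0.19 -0.24  2.41] angular [ 0.03 -0.    0.06]
```

>>> apply_moves:
  travel:
    - [0.2,-0.2,0.8]
    - [0.2,-0.2,1.6]
    - [0.2,-0.2,2.0]
    - [0.2,-0.2,2.25]
    - [0.2,-0.2,2.35]
    - [0.2,-0.2,2.35]
    - [0.2,-0.2,2.35]
  angular:
    - [0,0,0]
    - [0,0,0]
    - [0,0,0]
    - [0,0,0]
    - [0,0,0]
    - [0,0,0]
    - [0,0,0]

```text
time_s: 19.15
tcp_pos: [0.5773, -0.1326, 0.0584]
tool_rot: [2.339, 2.097, 0.0]
wrist_force: [1.1, -0.6, -0.5]
width: 0.334
finger_force: 29.7
```

```bash
python3 - <<'E'
from h import *
to(.5779,-.132,.0575,-6.5); print(status.sense()['wrist_force'])
E
```

```text
t=19.1 travel [0.07 0.05 0.09] angular [0.01 0.   0.05]
[ 1.08094666 -0.58360393 -0.50616153]
```

>>> apply_moves:
  travel:
    - [0,0,0.1]
    - [0,0,0.15]
    - [0,0,0.15]
    - [0,0,0.15]
  angular:
    - [0,0,0]
    - [0,0,0]
    - [0,0,0]
    - [0,0,0]

```text
time_s: 19.55
tcp_pos: [0.5775, -0.1326, 0.0572]
tool_rot: [2.339, 2.097, 0.001]
wrist_force: [-0.9, -0.1, 1.6]
width: 0.331
finger_force: 30.1
```

>>> apply_moves:
  travel:
    - [0,0,0]
    - [0,0,0]
    - [0,0,0]
    - [0,0,0]
    - [0,0,-2]
    - [0,0,-6]
    - [0,0,-10]
    - [0,0,-10]
  angular:
    - [0,0,0]
    - [0,0,0]
    - [0,0,0]
    - [0,0,0]
    - [0,0,0]
    - [0,0,0]
    - [0,0,0]
    - [0,0,0]
  jaw: 0.5

```text
time_s: 20.35
tcp_pos: [0.5817, -0.1341, 0.163]
tool_rot: [2.333, 2.091, 0.013]
wrist_force: [0.3, -0.3, 0.8]
width: 0.5
finger_force: 0.0
```

```bash
python3 - <<'E'
from h import *
d=shot('wrist'); T=shot('top'); im=np.hstack([cv2.resize(T['pixels'][185:275,290:410],(426,320),interpolation=2),cv2.resize(d['pixels'],(374,320))[:, :]]); cv2.imwrite('pics/w4.png',im[...,::-1])
P=cloud(T); 
for n,c in(('relay',(.578,-.132)),('hs',(.587,-.050))):
    H=(P[...,2]>.066)&(P[...,2]<.085)&(abs(P[...,0]-c[0])<.03)&(abs(P[...,1]-c[1])<.028); Q=P[H]
    print(n,cv2.minAreaRect((Q[:,:2]*1000).astype(np.float32)),np.percentile(Q[:,2],[10,50,90]))
to(.5805,-.0945,.13,-6.5)
E
```

```text
Traceback (most recent call last):
IndexError: index -1 is out of bounds for axis 0 with size 0
```

View pics/w4.png

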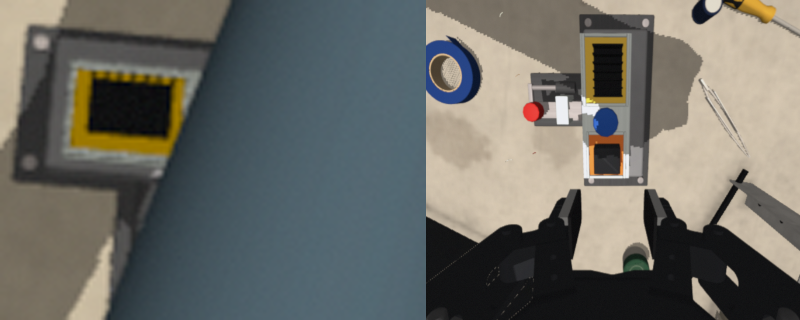

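Both parts are seated: the heatsink in yellow, the relay in orange at about (607,158) in the picture. Next I shut the fingers and go above the pad.

```bash
python3 - <<'E'
from h import *
to(.5805,-.0945,.125,-6.5)
E
```

```text
t=20.4 travel [ 3.8  -0.17  3.31] angular [ 0.03 -0.01  0.05]
```

>>> apply_moves:
  travel:
    - [3.8,-0.2,1]
    - [3.8,-0.2,2]
    - [3.8,-0.2,2.5]
    - [3.8,-0.2,2.5]
    - [3.8,-0.2,2.5]
    - [3.8,-0.2,2.5]
  angular:
    - [0,0,0]
    - [0,0,0]
    - [0,0,0]
    - [0,0,0]
    - [0,0,0]
    - [0,0,0]
  jaw: 0

```text
time_s: 21.05
tcp_pos: [0.5792, -0.0958, 0.132]
tool_rot: [2.341, 2.095, -0.0]
wrist_force: [1.0, 0.2, 0.8]
width: -0.0
finger_force: 0.0
```

```bash
python3 - <<'E'
from h import *
d=shot('wrist');P=cloud(d)
H=(P[...,2]>.066)&(P[...,2]<.085)&(abs(P[...,0]-.587)<.035)&(abs(P[...,1]+.042)<.03); Q=P[H]
print('hs',cv2.minAreaRect((Q[:,:2]*1000).astype(np.float32)),np.percentile(Q[:,2],[5,50,95]))
to(.5805,-.0945,.09,-6.5)
E
```

```text
hs ((586.9332885742188, -51.625404357910156), (43.365718841552734, 29.996606826782227), 83.70974731445312) [0.0670224  0.07301053 0.07436036]
t=21.1 travel [0.12 0.1  4.21] angular [0.01 0.   0.03]
```

>>> apply_moves:
  travel:
    - [0.1,0.1,2]
    - [0.1,0.1,4]
    - [0.1,0.1,4.2]
    - [0.1,0.1,4.2]
  angular:
    - [0,0,0]
    - [0,0,0]
    - [0,0,0]
    - [0,0,0]

```text
time_s: 21.5
tcp_pos: [0.58, -0.0939, 0.0897]
tool_rot: [-2.339, -2.096, 0.001]
wrist_force: [0.1, -0.2, -0.8]
width: 0.0
finger_force: 0.0
```

>>> apply_moves:
  travel:
    - [0,0,0.4]
    - [0,0,0.8]
    - [0,0,1.2]
    - [0,0,1.6]
    - [0,0,2.0]
    - [0,0,2.3]
    - [0,0,2.5]
    - [0,0,2.5]
  angular:
    - [0,0,0]
    - [0,0,0]
    - [0,0,0]
    - [0,0,0]
    - [0,0,0]
    - [0,0,0]
    - [0,0,0]
    - [0,0,0]

```text
time_s: 22.3
tcp_pos: [0.5813, -0.0938, 0.066]
tool_rot: [2.338, 2.096, 0.002]
wrist_force: [0.1, -0.5, 6.6]
width: -0.002
finger_force: 2.9
```

```bash
python3 - <<'E'
from h import *
to(.5805,-.0945,.059,-6.5)
E
```

```text
t=22.3 travel [-0.08 -0.08  0.7 ] angular [ 0.02 -0.    0.05]
```

>>> apply_moves:
  travel:
    - [0,0,0.2]
    - [0,0,0.4]
    - [0,0,0.5]
    - [0,0,0.6]
    - [0,0,0.7]
    - [0,0,0.75]
    - [0,0,0.75]
  angular:
    - [0,0,0]
    - [0,0,0]
    - [0,0,0]
    - [0,0,0]
    - [0,0,0]
    - [0,0,0]
    - [0,0,0]

```text
time_s: 23.0
tcp_pos: [0.5813, -0.0938, 0.0592]
tool_rot: [2.339, 2.097, 0.003]
wrist_force: [-2.5, 0.9, 9.9]
width: -0.001
finger_force: 5.0
```

>>> apply_moves:
  travel:
    - [0,0,0.05]
    - [0,0,0.1]
    - [0,0,0.1]
    - [0,0,0.1]
    - [0,0,0.1]
    - [0,0,0.1]
    - [0,0,0.1]
    - [0,0,0.1]
  angular:
    - [0,0,0]
    - [0,0,0]
    - [0,0,0]
    - [0,0,0]
    - [0,0,0]
    - [0,0,0]
    - [0,0,0]
    - [0,0,0]

```text
time_s: 23.8
tcp_pos: [0.5814, -0.0938, 0.0591]
tool_rot: [-2.339, -2.097, -0.003]
wrist_force: [-4.3, 1.4, 14.5]
width: -0.001
finger_force: 7.6
```

>>> apply_moves:
  travel:
    - [0,0,0]
    - [0,0,0]
    - [0,0,0]
    - [0,0,0]
    - [0,0,0]
    - [0,0,0]
    - [0,0,0]
    - [0,0,0]
  angular:
    - [0,0,0]
    - [0,0,0]
    - [0,0,0]
    - [0,0,0]
    - [0,0,0]
    - [0,0,0]
    - [0,0,0]
    - [0,0,0]

```text
time_s: 24.6
tcp_pos: [0.5814, -0.0938, 0.0591]
tool_rot: [-2.339, -2.097, -0.003]
wrist_force: [-4.2, 1.8, 15.0]
width: -0.0
finger_force: 7.6
```

>>> apply_moves:
  travel:
    - [0,0,0]
    - [0,0,0]
    - [0,0,0]
    - [0,0,0]
    - [0,0,0]
    - [0,0,0]
    - [0,0,0]
    - [0,0,0]
  angular:
    - [0,0,0]
    - [0,0,0]
    - [0,0,0]
    - [0,0,0]
    - [0,0,0]
    - [0,0,0]
    - [0,0,0]
    - [0,0,0]

```text
time_s: 25.4
tcp_pos: [0.5814, -0.0938, 0.0591]
tool_rot: [2.339, 2.097, 0.003]
wrist_force: [-3.6, 0.2, 14.4]
width: -0.001
finger_force: 7.6
```

```bash
python3 - <<'E'
from meas import *
to(.5805,-.0945,.059,-6.5)
for n in('wrist','scene'):
    d=shot(n)
    try: blob(d,masks(d)['red'],(340,246) if n=='scene' else None,.070,n)
    except Exception as e: print(n,'no knob')
E
```

```text
t=25.4 travel [-0.08 -0.08  0.01] angular [ 0.02 -0.02  0.05]
wrist {'px': array([130.9, 298.8]), 'n': np.int32(1451), 'zmed': np.float64(0.07), 'ctr': array([ 0.512 , -0.0787]), 'rect': (np.float64(512.0), np.float64(-79.0)), 'size': array([16.5, 16.3]), 'ang': 38.9}
scene no knob
```

The knob is back at x=0.512, its caught position, so the catch is in. I'll lift off gently and check.

>>> apply_moves:
  travel:
    - [0,0,-0.2]
    - [0,0,-0.4]
    - [0,0,-0.7]
    - [0,0,-1.2]
    - [0,0,-3]
    - [0,0,-7]
    - [0,0,-10]
    - [0,0,-10]
  angular:
    - [0,0,0]
    - [0,0,0]
    - [0,0,0]
    - [0,0,0]
    - [0,0,0]
    - [0,0,0]
    - [0,0,0]
    - [0,0,0]

```text
time_s: 26.3
tcp_pos: [0.584, -0.0945, 0.1611]
tool_rot: [2.334, 2.092, 0.011]
wrist_force: [0.3, 0.3, 0.3]
width: -0.001
finger_force: 0.0
```

>>> apply_moves:
  travel:
    - [12,-10,-3]
    - [12,-10,-3]
    - [12,-10,-3]
    - [12,-10,-3]
    - [12,-10,-3]
    - [12,-10,-3]
    - [12,-10,-3]
  angular:
    - [0,0,0]
    - [0,0,0]
    - [0,0,0]
    - [0,0,0]
    - [0,0,0]
    - [0,0,0]
    - [0,0,0]

```text
time_s: 27.0
tcp_pos: [0.4944, 0.0345, 0.1859]
tool_rot: [2.342, 2.093, -0.002]
wrist_force: [-0.0, -1.1, 0.0]
width: -0.001
finger_force: 0.0
```

```bash
python3 - <<'E'
from meas import *
d=shot('top');M=masks(d);P=cloud(d)
for c,p,z in(('blue',(349,217),.062),('red',(342,253),.07)):
    try: blob(d,M[c],p,z,c)
    except Exception: print(c,'hidden')
for n,c in(('relay',(.578,-.132)),('hs',(.587,-.050))):
    H=(P[...,2]>.048)&(P[...,2]<.058)&(abs(P[...,0]-c[0])<.026)&(abs(P[...,1]-c[1])<.026); Q=P[H]
    if len(Q): print(n,cv2.minAreaRect((Q[:,:2]*1000).astype(np.float32)),np.percentile(Q[:,2],[5,50,95]))
cv2.imwrite('pics/t5.png',cv2.resize(d['pixels'][150:340,270:460,::-1],(600,600),interpolation=2))
E
```

```text
blue {'px': array([348.9, 217.6]), 'n': np.int32(125), 'zmed': np.float64(0.0626), 'ctr': array([ 0.5807, -0.0943]), 'rect': (np.float64(580.9), np.float64(-94.6)), 'size': array([22.9, 21.5]), 'ang': 88.9}
red {'px': array([342.3, 252.8]), 'n': np.int32(66), 'zmed': np.float64(0.0704), 'ctr': array([ 0.5118, -0.079 ]), 'rect': (np.float64(512.0), np.float64(-79.1)), 'size': array([15.8, 15.2]), 'ang': 61.8}
relay ((577.4320068359375, -133.29441833496094), (26.73088836669922, 29.809741973876953), 83.0162124633789) [0.05133715 0.05451502 0.05715361]
hs ((587.6715087890625, -52.24874496459961), (43.69271469116211, 30.605712890625), 84.442138671875) [0.05089369 0.05404213 0.05678477]
```

View pics/t5.png

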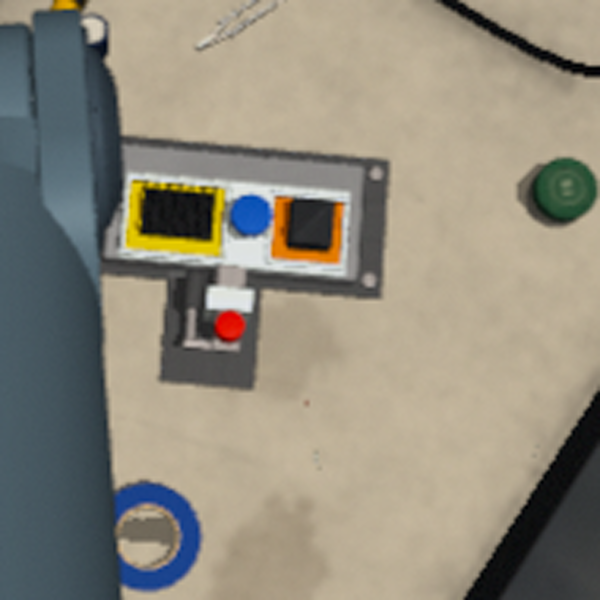

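The carrier is down: the pad is at 62 mm and the knob is back home at (230,325). Both parts sit in their nests, at (177,212) and (310,223).

```bash
python3 -c "
from station import ctrl; print(ctrl.job_done())"
```

```text
the job is handed in; nothing more can be done
None
```

The job is done and handed in at about 27 s: the heatsink and relay sit flat in their nests, the catch holds the carrier down, and the tape roll, capacitor and solder paste tin were never touched.

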